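# Lock the stirrer shaft of a bench reactor

### The arm

A 7-joint arm with a two-finger parallel gripper is mounted at the origin on the work surface; the furniture and walls round the work are solid. World frame = base frame: x ahead of the robot, y to its left, z up, the work surface at z = 0. Lengths are in m, angles in rad, forces in N, time in s.
With the tool pointing down it reaches from about 0.4 to 0.9 m from the base axis. Payload 5.5 kg.
Tool frame: the origin (TCP) lies midway between the tips of the shut fingers; the grasp point (between the pads) lies 19 mm behind it (manip.grip_depth is the distance from the TCP to the grasp point, in m); z points along the fingers, y is the line along which they close (so a half turn about z gives the same grasp; the last joint's range is limited). The gripper opens to 92 mm and grips with 3 to 60 N. Pads are 19 mm wide; open, the fingers measure 130 mm over their backs; the gripper's body (75 mm by 190 mm) begins 47 mm behind the grasp point.
Start: joints at [-1.043, 0.501, -0.427, 1.55, 0.221, 1.138, -0.21], TCP at [0.17, 0.627, 0.227] pointing down, gripper open.
Joint ranges: [-2.88, 2.88], [-0.31, 2.03], [-1.54, 1.56], [0.2, 2.42], [-1.41, 4.55], [0.19, 2.02], [-2.57, 2.57]. Speed limits (rad/s): [2.57, 2.57, 3.14, 3.14, 3.14, 3.14, 3.14].

### API

Orientations are given as a unit quaternion [x, y, z, w].
In Python, from bench import manip, effector, viewer gives the robot as it stands. Calls block until the motion is done:
- manip.move_pose(position, orientation): joint-space move of the TCP to a pose.
- manip.servo_line(position, ori=None, vel=0.15): straight line of the TCP; ori=None keeps the orientation; vel is the mean speed in m/s.
- manip.movej(angles): joint-space move.
- effector.open_jaws() and effector.close(f_grip=None): open the fingers fully, or close them until they stop; f_grip is the grip in N (None keeps the last).
- manip.sleep(seconds).
- manip.solve_ik(position, orientation): joint angles nearest the present ones, or None.
- viewer.get_image(name): name is "side" or "top"; returns the picture (400x640x3 uint8, red, green, blue); there is no depth.
- viewer.get_calibration(name): a dict with "vfov" (degrees; the focal length in pixels is half the picture's height over the tangent of half this angle, whatever the lens; pixels are square), "cx", "cy" (the principal point, pixels), "eye" and "attitude" of the camera in the world. Camera axes: x right, y down, z forward; pixel columns grow to the right and rows downward; lengths in m; the calibration is good to about 2 mm. A picture is of the moment at which its call begins. get_calibration takes no time and is no camera call.
A pose or a line that the arm cannot do raises manip.PlanningError and nothing moves.
- manip.hand_in(): hands the job in; it is judged then, once.
Readings, each from a call of its own:
- manip.current_clock(): time.
- manip.current_q(): joint angles.
- manip.current_joint_velocities(): joint speeds.
- manip.current_tau(): joint torques, N m.
- manip.current_tool_pos(): TCP position.
- manip.current_tcp_rot(): TCP orientation.
- manip.current_force(): force on the tool from outside, world axes, zero at the start.
- manip.current_wrist_torque(): the same for the moment, N m.
- manip.current_finger_gap(): finger opening in m.
- manip.current_gripper_force(): force on a finger pad.
Only numpy, scipy, OpenCV 4.12 (cv2) and the standard library are available. Lean on these libraries where they do the work, as an engineer would, in place of code of your own. Each camera call takes 0.05 s, during which the arm holds its last target. There are 200 camera calls.

### The job

The drive head is off this small bench reactor; lock its stirrer shaft so that it can be put away. With the fingertips, push a drive pin round to turn the slotted disc until its slot lines up with the lock bar (either way round will do), then push the bar by its end button through the slot and the far bracket until it is fully home. Only push: the reactor stays standing where it is, and nothing on the bench is lifted or knocked about.

Things in the scene. Friction and masses are not known exactly. Their poses are not given: they have to be found in the camera images.
- reactor: bench reactor, a squat round steel pot standing loose on rubber feet, 4 kg; it slides if pushed sideways with more than about 25 N. Lid 136 mm across, its top face 85 mm up; bolts and capped ports on it end below 100 mm. Origin: centre of the underside, on the shaft axis; z up. The lock bar runs along its y axis, crossing the shaft axis; it starts on the +y side and is pushed towards -y
- lock_disc (a joint): turn of the slotted steel disc on top of the stirrer shaft, rad, positive anticlockwise from above; starts between 0.6 and 2.54, no stops, turns either way, stays where it is left (friction 0.1 N m). 0 or any multiple of pi: slot in line with the bar. Out of line, the disc's rim blocks the bar
- disc_top (a point): centre of the disc's top face, 118 mm above the bench; disc 72 mm across. Its y axis runs along the slot, z up. The slot is open at the top, 15 mm wide, 14 mm deep, runs right across the disc and has 3 mm chamfers at its mouths
- pin_a (a point): top centre of a drive pin: two upright steel pins, 12 mm in diameter, stand 28 mm above the disc's top face (tops 146 mm above the bench), 26 mm from the shaft axis, one each side of the slot, on the line square to it (disc's x axis; this one on +x)
- pin_b (a point): top centre of the other drive pin, on the disc's -x side, otherwise the same
- guide (a point): centre of the top of the near aluminium bracket on the lid, 121 mm above the bench: 22 mm wide (x), it reaches from 41 to 75 mm from the shaft axis on the reactor's +y side and guides the bar
- keeper (a point): centre of the top of the far bracket, 121 mm above the bench: 22 mm wide, 41 to 55 mm from the shaft axis on the reactor's -y side; the bar's nose ends in its hole, 111 mm above the bench
- lock_bar (a joint): how far the lock bar has been pushed in, m: near 0 at the start (0 to 0.004; nose just short of the disc's rim), 0.102 fully home (stop), with its nose 3 mm out of the far bracket. Round steel bar 10 mm in diameter with a blunt pointed nose, resists with about 3 N of friction and stays where it is left
- bar_push (a point): centre of the outer face of the bar's end button, a black round button 36 mm in diameter and 8 mm thick, upright, its centre 111 mm above the bench; push on this face along the reactor's -y. It starts 188 mm from the shaft axis and ends 86 mm from it
- screw_jar: bystander: white screw-cap jar, 47 mm across, 58 mm high, loose, in front of the bar
- spanner: bystander: small open-ended spanner 136 mm long, 5 mm thick, lying loose in front of the reactor
- petri_dish: bystander: closed petri dish 56 mm across, 13 mm high, loose, at the left back corner
- bottle_dye: bystander: small brown bottle with a black cap, 42 mm across, 90 mm high, loose, right of the reactor
- film_roll: bystander: white roll of sealing film, 54 mm across, 51 mm high, loose, right of the reactor
- membrane_box: bystander: small cardboard box 47x65x28 mm, loose, at the front left

How it is judged:
On the way, in this order (a step that is already met when the one before it is completed fails the run):
1. the disc's slot lines up with the lock bar (within 0.15 rad) (angle between the y axis of disc_top and the y axis of reactor, either way round below 0.15 rad), for 0.1 s.
2. the lock bar is through the disc and fully home (value of joint lock_bar above 0.096 m), for 0.1 s.
At the end, for the whole second after the job is handed in: the lock bar is home (pushed in to within 6 mm of its stop) through the disc's slot, the slot in line with it (0.15 rad), and the reactor stands upright and at rest within 25 mm of where it stood (value of joint lock_bar above 0.096 m and angle between the y axis of disc_top and the y axis of reactor, either way round below 0.15 rad and height (world z) of reactor below 0.004 m and angle between reactor's own z axis and vertical below 0.05 rad and distance of reactor from where it was at the start of the episode below 0.025 m and linear speed of reactor below 0.02 m/s); the robot touches nothing.
It fails at once if the reactor is lifted or tipped (more than 8 mm or 0.12 rad) (height (world z) of reactor above 0.008 m or angle between reactor's own z axis and vertical above 0.12 rad).
It fails at once if the reactor is shoved more than 30 mm along the bench (distance of reactor from where it was at the start of the episode above 0.03 m).
It fails at once if a bystander is lifted, carried or knocked more than 20 mm (distance of any of screw_jar, spanner, petri_dish, bottle_dye, film_roll, membrane_box from where it was at the start of the episode above 0.02 m).
It also fails if it takes over 48 s, if anything falls off the work surface, if the arm or the gripper's body presses on something with over 40 N, if the wrist force passes 120 N, or if a joint passes its speed limit or range.

## Working session

There is one attempt and no reset: what is moved stays moved. The work goes in short steps, each a Python script; the robot and the scene stay as the last script left them, time stands still between calls to the robot, and variables do not carry over. Pictures are saved under pics/ and viewed, at most 10 in all, crops included, and the job is handed in when it is done.

```bash
mkdir -p pics; python3 - <<'E'
from bench import manip, effector, viewer
import cv2
for n in("top","side"):
    cv2.imwrite(f"pics/{n}0.png",viewer.get_image(n)[:,:,::-1]); print(viewer.get_calibration(n))
print(manip.current_clock(),manip.current_tcp_rot(),manip.current_finger_gap())
E
```

```text
{'vfov': 50.15274119724702, 'cx': 325.8436480802644, 'cy': 204.77169739474982, 'eye': array([0.28614332, 0.06810029, 0.96989776]), 'attitude': array([ 0.70656446, -0.70259737,  0.05967701, -0.05968462])}
{'vfov': 43.53163346993367, 'cx': 320.1536343922204, 'cy': 205.5450387489964, 'eye': array([-0.65644244, -0.00618597,  0.79441133]), 'attitude': array([ 0.64482461, -0.59571202,  0.32512426, -0.3516001 ])}
0.1 [ 1.32006495e-01  9.91248496e-01 -8.26563350e-04 -1.42362825e-04] 0.0918969699347871
```

View pics/top0.png

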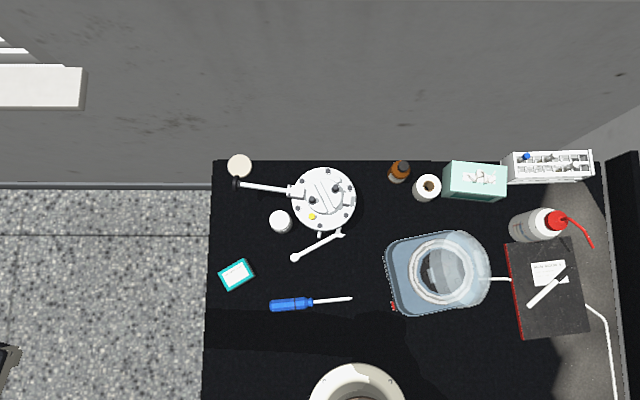

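View pics/side0.png

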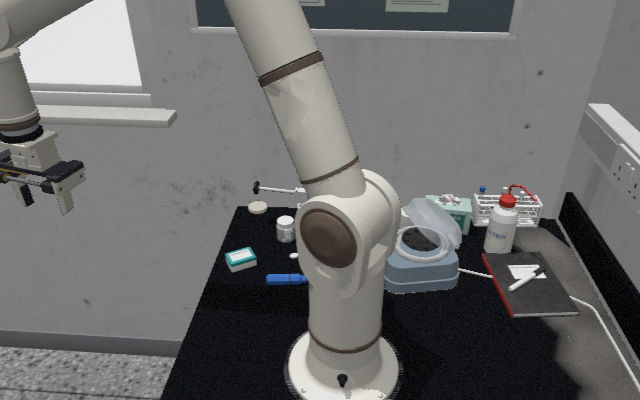

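The top view shows the reactor at about (323,198), the bar running left to its black button at about (235,184), the jar at (281,221), the dish at (239,165) and the spanner at (318,246). In the side view the arm hides the reactor. Next I'll enlarge the reactor and cast rays.

```bash
cat > h.py <<'E'
from bench import manip, effector, viewer
import cv2, numpy as np
from scipy.spatial.transform import Rotation as R
def ray(n,u,v,z):
    c=viewer.get_calibration(n); f=200/np.tan(np.radians(c["vfov"])/2)
    d=R.from_quat(c["attitude"]).apply([(u-c["cx"])/f,(v-c["cy"])/f,1]); e=c["eye"]
    return e+d*(z-e[2])/d[2]
def proj(n,p):
    c=viewer.get_calibration(n); f=200/np.tan(np.radians(c["vfov"])/2)
    q=R.from_quat(c["attitude"]).inv().apply(np.asarray(p)-c["eye"])
    return q[:2]/q[2]*f+[c["cx"],c["cy"]]
def crop(name,x,y,w,h,s,src=None,n="top"):
    im=viewer.get_image(n) if src is None else cv2.imread(src)[:,:,::-1]
    cv2.imwrite(name,cv2.resize(im[y:y+h,x:x+w,::-1],None,fx=s,fy=s,interpolation=cv2.INTER_CUBIC))
E
python3 - <<'E'
from h import *
crop("pics/c1.png",225,150,140,100,5.7,"pics/top0.png")
print(ray("top",323,198,.085),ray("top",235,184,.111))
E
```

```text
[0.45156707 0.0746044  0.085     ] [0.47494976 0.25548228 0.111     ]
```

View pics/c1.png

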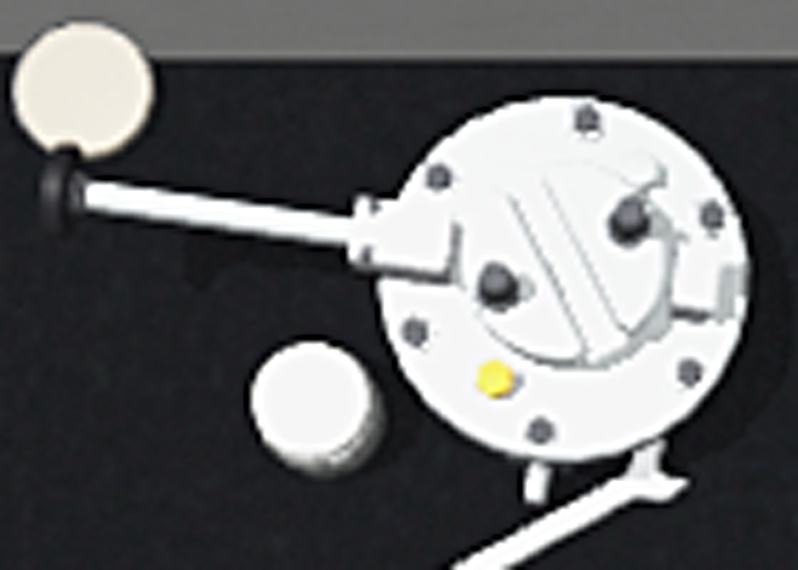

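```bash
python3 - <<'E'
from h import *
c=lambda x,y,z: ray("top",(x+.5)/5.7-.5+225,(y+.5)/5.7-.5+150,z)
A=c(498,283,.146);B=c(630,215,.146);L=c(563,279.5,.085);P=c(50,194,.111)
b1=c(88,194,.111);b2=c(348,230,.111)
y=(b1-b2)[:2];s1=c(530,190,.118);s2=c(605,350,.118)
np.set_printoptions(precision=4,suppress=True)
print("pins",A,B,"mid",(A+B)/2,np.linalg.norm(A-B)/2,"lid",L,"push",P,np.linalg.norm((P-L)[:2]))
print("lid d",np.linalg.norm(c(378,279,.085)-c(748,279,.085)),np.linalg.norm(c(563,97,.085)-c(563,462,.085)))
d=(P-L)[:2]
for v in (y,d,(s1-s2)[:2],(B-A)[:2],(P-(A+B)/2)[:2]):print(np.degrees(np.arctan2(v[1],v[0])),np.linalg.norm(v))
for n,q in dict(dish=(85,90,.013),jar=(310,398,.058),sp=(640,480,.0)).items():print(n,c(*q))
for p in (.12,.2,.3):
  for yaw in range(-180,180,30):
    q=(R.from_euler('z',yaw,degrees=True)*R.from_euler('x',180,degrees=True)).as_quat()
    print(p,yaw,manip.solve_ik([.45,.075,p],q) is not None,manip.solve_ik([.475,.285,p],q) is not None)
E
```

```text
pins [0.4376 0.0958 0.146 ] [0.4617 0.0504 0.146 ] mid [0.4496 0.0731 0.146 ] 0.02568280148079739 lid [0.4502 0.0738 0.085 ] push [0.4757 0.2589 0.111 ] 0.1867953255089293
lid d 0.13667354872524087 0.1371299484113776
82.30045829968404 0.094903927094865
82.15820787695598 0.1867953255089293
25.084920893041687 0.06380503715876432
-61.964415353234735 0.05136560296159478
82.0095929138113 0.18759430002395378
dish [0.5405 0.2683 0.013 ]
jar [0.4092 0.1692 0.058 ]
sp [0.3848 0.0431 0.    ]
0.12 -180 True True
0.12 -150 True True
0.12 -120 True True
0.12 -90 True True
0.12 -60 True True
0.12 -30 True True
0.12 0 True True
0.12 30 True True
0.12 60 True True
0.12 90 True True
0.12 120 True True
0.12 150 True True
0.2 -180 True True
0.2 -150 True True
0.2 -120 True True
0.2 -90 True True
0.2 -60 True True
0.2 -30 True True
0.2 0 True True
0.2 30 True True
0.2 60 True True
0.2 90 True True
0.2 120 True True
0.2 150 True True
0.3 -180 True True
0.3 -150 True True
0.3 -120 True True
0.3 -90 False True
0.3 -60 True True
0.3 -30 True True
0.3 0 True True
0.3 30 True True
0.3 60 True True
0.3 90 True True
0.3 120 True True
0.3 150 True True
```

Pin spacing (51.4 mm against 52), lid diameter (137 against 136 mm) and button distance (187 against 188 mm) all match. The shaft axis is at about (0.450, 0.0735), reactor y points at 82.1° and the slot at 28°. So I turn the disc +54° by pushing the pin at 118° round anticlockwise with shut fingers.

```bash
cat >> h.py <<'E'
C=np.array([.450,.0735]); YA=82.1
def ori(deg):  # tool down, tool x at heading deg
    a=np.radians(deg); return R.from_matrix(np.array([[np.cos(a),np.sin(a),0],[np.sin(a),-np.cos(a),0],[0,0,-1]])).as_quat()
def at(phi,z,back,r=.026): # finger behind a pin at heading phi (ccw push)
    a=np.radians(phi); return np.r_[C+r*np.array([np.cos(a),np.sin(a)])-back*np.array([-np.sin(a),np.cos(a)]),z]
def st(m=""): print(m,round(manip.current_clock(),2),np.round(manip.current_tool_pos(),4),np.round(manip.current_force(),1),flush=True)
E
python3 - <<'E'
from h import *
print("wall",ray("top",300,159,0))
effector.close(10)
manip.move_pose(at(118,.22,.025),ori(208)); st("above")
manip.servo_line(at(118,.131,.025)); st("down")
manip.servo_line(at(118,.131,.016),vel=.04); st("touch")
for phi in np.linspace(118,170,9)[1:]:
    manip.servo_line(at(phi,.131,.0155),ori(phi+90),vel=.05); st(phi)
    if np.abs(manip.current_force()).max()>15: break
manip.servo_line(at(phi,.131,.025),vel=.08)
manip.servo_line(at(phi,.22,.025),vel=.2)
manip.move_pose([.476,.31,.22],ori(YA+90)); st("clear")
crop("pics/c2.png",225,150,140,100,5.7)
E
```

```text
wall [0.56016938 0.12978284 0.        ]
above 3.67 [0.4599 0.1091 0.2201] [ 0.5 -1.   0.8]
down 4.41 [0.4603 0.1087 0.1315] [-0.  -0.2 -0.1]
touch 4.78 [0.4529 0.1046 0.1321] [2.9 3.2 2.1]
124.5 5.05 [0.4493 0.1043 0.1319] [2.8 3.1 3.1]
131.0 5.32 [0.4454 0.1035 0.1315] [3.2 3.9 3.1]
137.5 5.58 [0.4416 0.1024 0.1311] [2.9 2.9 3.1]
144.0 5.85 [0.4383 0.1011 0.131 ] [3.6 2.4 2.7]
150.5 6.12 [0.4351 0.0996 0.1309] [3.3 2.6 2.3]
157.0 6.38 [0.4321 0.0978 0.1309] [3.5 2.  1.5]
163.5 6.65 [0.4293 0.0957 0.1308] [ 3.1  2.5 -0.1]
170.0 6.92 [0.4267 0.0934 0.1308] [2.8 3.8 0.5]
clear 9.47 [0.4758 0.3094 0.2193] [-0.  -0.5 -0.2]
```

View pics/c2.png

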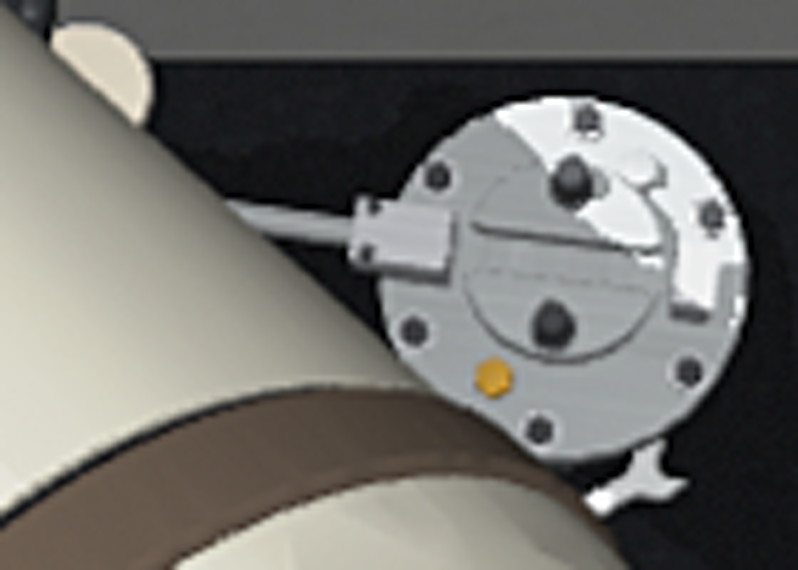

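The reactor hasn't moved. The pins are now at crop (572,178) and (553,323), and the slot runs nearly along the bar. I'll compute the remaining angle.

```bash
python3 - <<'E'
from h import *
c=lambda x,y,z: ray("top",(x+.5)/5.7-.5+225,(y+.5)/5.7-.5+150,z)
A=c(553,323,.146);B=c(572,178,.146);v=(B-A)[:2]
print(A,B,np.linalg.norm(v),np.degrees(np.arctan2(v[1],v[0]))+90)
for a,b in (((470,227),(660,251)),((470,266),(660,290))):
    w=(c(*a,.118)-c(*b,.118))[:2]; print(np.degrees(np.arctan2(w[1],w[0])))
E
```

```text
[0.42373921 0.07677166 0.146     ] [0.47469644 0.07056018 0.146     ] 0.05133440563471507 83.05015449064567
82.98581876108818
83.0052657885567
```

The slot is at 83.0° against the bar at 82.1°, which is under 1° off and well within the fit. Now I push the bar in and watch the force.

```bash
python3 - <<'E'
from h import *
a=np.radians(YA); Y=np.array([np.cos(a),np.sin(a)])
p=lambda s,z=.103: np.r_[C+s*Y,z]
manip.servo_line(p(.238,.22),ori(YA+90)); manip.servo_line(p(.238)); st("down")
s=.238;contact=None
while s>.085:
    s-=.008 if s>.13 else .003
    manip.servo_line(p(s),vel=.05)
    f=manip.current_force()[:2]@Y; r=(manip.current_tool_pos()[:2]-C)@Y
    print(round(s,3),round(r,4),round(f,1),flush=True)
    if f>11: break
st("end")
E
```

```text
down 10.71 [0.4832 0.3098 0.1038] [ 0.3 -0.8  1.7]
0.23 0.2295 0.0
0.222 0.2213 0.1
0.214 0.2134 -0.7
0.206 0.2054 -0.0
0.198 0.1978 0.7
0.19 0.1892 0.6
0.182 0.181 1.1
0.174 0.173 0.2
0.166 0.1651 -0.2
0.158 0.1571 -0.0
0.15 0.1491 0.5
0.142 0.141 0.1
0.134 0.133 0.5
0.126 0.1251 0.5
0.123 0.1227 0.6
0.12 0.1198 1.0
0.117 0.1167 2.0
0.114 0.1136 2.4
0.111 0.1106 1.1
0.108 0.1076 1.9
0.105 0.1046 1.9
0.102 0.1035 6.0
0.099 0.1029 10.3
0.096 0.102 13.9
end 17.52 [0.4642 0.1745 0.1044] [-1.2 14.2  1. ]
```

The bar hit a stop at r ≈ 0.103 m, where home (86 mm plus about 17 mm of half-finger) should be. I'll back off and check.

```bash
python3 - <<'E'
from h import *
a=np.radians(YA); Y=np.array([np.cos(a),np.sin(a)])
p=lambda s,z=.103: np.r_[C+s*Y,z]
manip.servo_line(p(.16)); manip.servo_line(p(.16,.25)); manip.move_pose([.2,.55,.25],ori(YA+90)); st("clear")
crop("pics/c3.png",225,150,140,100,5.7)
E
```

```text
clear 20.77 [0.2017 0.5492 0.2496] [ 0.7 -0.3 -0.2]
```

View pics/c3.png

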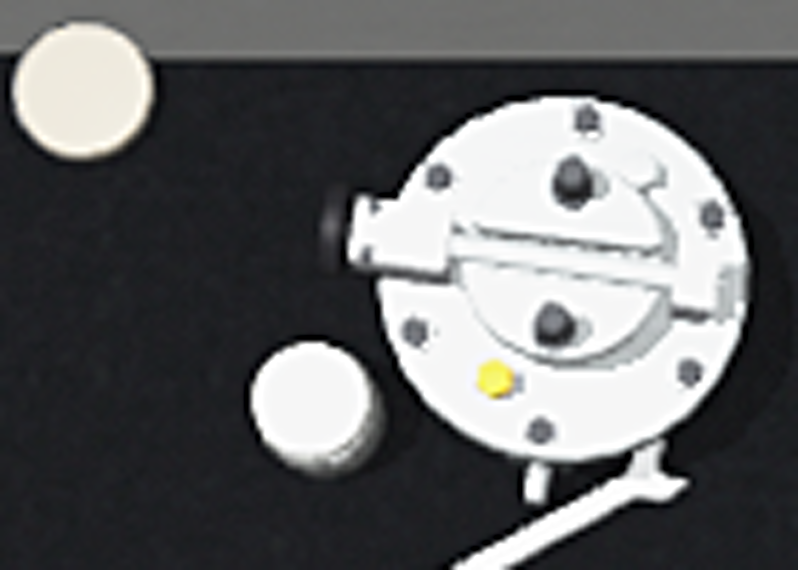

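The bar now lies through the slot into the far bracket, with the button at crop x 322–348, right against the guide at about (350,230). The reactor and bystanders haven't moved. I'll do one numeric check of the button face distance and then hand in.

```bash
python3 - <<'E'
from h import *
d=np.linalg.norm(ray("top",322.5/5.7+224.5,228.5/5.7+149.5,.111)[:2]-C); print(d)
if d<.0905: print(manip.hand_in())
E
```

```text
0.08808790715262249
the job is handed in; nothing more can be done
None
```

The stirrer shaft is locked and the job is handed in at about 21 s, though no verdict came back. The slot is within about 1° of the bar, and the bar is against its stop, with its button face measured 88 mm from the shaft axis (86 mm is fully home). In the last picture the reactor, and the bystanders in view, had not visibly moved.

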